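Tighten the blade vise by pushing its three-armed wheel

ROBOT

A 6-joint arm with a two-finger parallel gripper is mounted at the origin on a cart in front of the work surface, level with it; the furniture and walls round the work are solid. World frame = base frame: x ahead of the robot, y to its left, z up, the work surface at z = 0. Lengths are in m, angles in rad, forces in N, time in s.
With the tool pointing down it reaches from about 0.275 to 1 m from the base axis. Payload 8.4 kg.
Tool frame: the origin (TCP) lies between the finger pads; the fingertips stand 17 mm ahead of it and the grasp point (between the pads) lies 2 mm behind it; y points along the fingers, x is the direction in which the jaws open and shut, and the axes are right-handed (so a half turn about y gives the same grasp; the last joint's range is limited). The gripper opens to 85 mm and grips with 20 to 120 N. Pads are 22 mm wide; open, the fingers measure 114 mm over their backs; the gripper's body (76 mm by 85 mm) begins 54 mm behind the grasp point. The pads swing forward as they close: fully open they stand 13 mm farther back than shut.
Start: joints at [1.302, 0.353, 1.633, -0, 1.155, -0.002], TCP at [0.165, 0.603, 0.248] pointing down, gripper open.
Joint ranges: [-2.63, 2.63], [-0.92, 2.1], [0.06, 2.66], [-1.3, 4.44], [0, 2.69], [-3.02, 3.02]. Speed limits (rad/s): [2.22, 2.22, 2.79, 3.14, 3.14, 3.14].

INTERFACE

Orientations are given as a rotation vector (axis times angle).
In Python, from bench import * gives the robot as it stands.
- The arm moves only by the tool move_arm, never from a script. Its argument "moves" is a list of rows, each a list of 3 entries, a list of its own where there are three numbers: the turn, a rotation vector about the tool's x, y, z in rad, then the shift along the tool's x, y, z in m, then the opening, from 0 (shut) to 1 (fully open). In form: [[[ax, ay, az], [tx, ty, tz], fingers], ...]. A call has 1 to 8 rows; each row shifts and turns the pose as measured when the row begins, along the tool's axes as they then stand; what a row does not reach is not made up. A row lasts 1/8 s, in which the tool goes at most 62.5 mm and 10.7 degrees, less where a joint would pass 70% of its speed; a pose out of reach is approached as far as the arm can. A call with a gripper value outside its range is refused whole. The fingers move at their own pace and stop on an object; "force" is the grip in N (left out, the last holds). Time passes only in rows, so rows that do not move let the fingers close. It gives the time, the measured TCP pose, the force and the opening at its end, in the units of the state.
- state(): the state, without advancing time (a new reading comes with each control period).
- read_camera(name): name is "side" or "top" or "wrist"; returns a dict with "frame" (384x512x3 uint8, red, green, blue), "camera_matrix" (3x3 intrinsics, pixels), "R" (3x3) and "t" (3): a world point X has camera coordinates R X + t. Camera axes: x right, y down, z forward; pixel columns grow to the right and rows downward; lengths in m; the calibration is good to about 2 mm. The wrist camera is an equidistant fisheye: a pixel r from the principal point sees the ray r / f radians off the axis. A picture is of the moment at which its call begins. There is no depth.
- finish_job(): hands the job in, once; it reports no verdict.
The state is a dict: "t": time; "joint_positions": joint angles; "qvel": joint speeds; "tau": joint torques, N m; "position": TCP position; "tool_rot": TCP orientation; "wrist_force": force on the tool from outside, world axes, zero at the start; "moment": the same for the moment, N m; "grip_width": finger opening in m.
Only numpy, scipy, OpenCV 4.12 (cv2) and the standard library are available. Lean on these libraries where they do the work, as an engineer would, in place of code of your own. Each camera call takes 0.05 s, during which the arm holds its last target.

TASK

Clamp the blade bar in the low vise: push on an arm of the three-armed wheel with a fingertip, turning it clockwise seen from above, until the sliding jaw has closed and the blade bar is gripped tight between the two jaws. Do not push on the sliding jaw or the blade bar themselves, leave the blade bar lying on the vise bed and the other things where they are, and draw back clear at the end.

Things in the scene. Friction and masses are not known exactly. Their poses are not given: they have to be found in the camera images.
- vise: Low bench vise fixed to the bench: grey bed 180 x 290 x 14 mm; origin at the centre of its underside, z up. Its y axis runs from the wheel (axis at x = 0, y = -80 mm) to the fixed jaw. A blue gear housing 64 x 60 mm, centred under the wheel, rises to 34 mm above the bench; a 30 mm thick post on it carries the wheel. A yellow arrow painted on the bed shows the closing turn.
- wheel (a joint): Turn of the three-armed wheel, rad, growing clockwise seen from above. 0 is open; starts at 0 to 0.6. Each rad moves the sliding jaw 10 mm to the fixed jaw. The blade bar is touched by both jaws at about 2.2; then the drive is springy up to a dead stop at 2.35, the right place to leave it. Friction of 0.12 N m holds it where left (2 to 4 N on an arm turns it, 5 to 8 N near the stop).
- hub (a point): On the wheel's upright axis at mid-height of its arms, 60 mm above the bench. Dark hub 38 mm across, top at 74 mm. Three round steel arms 12 mm thick, 120 degrees apart, run level from the hub to 22 mm balls centred 66 mm from the axis. A fingertip 41 mm above the bench between two arms is clear of housing (34 mm) and sliding jaw (32 mm) below.
- red_knob (a point): Centre of the red ball at the end of one arm, 66 mm from the axis, 60 mm above the bench; the other two balls are black. At joint value 0 this arm points along the vise's +x.
- jaw_face (a point): Middle of the pushing face of the steel sliding jaw (140 mm wide along x, 30 mm thick, top 32 mm above the bench). It slides along the vise's +y, geared to the wheel, from y = 18 mm; the blade is clamped when it is at about y = 40 mm.
- blade: Loose steel blade bar 72 x 159 x 10 mm lying flat on the vise bed between the jaws, its length along the vise's x; origin at the centre of its underside, 14 mm above the bench. The closing jaw slides it up to 12 mm to the fixed jaw.
- dish_wheel: White dish-shaped grinding wheel 102 mm across, 24 mm high, on the bench to the right; origin at the centre of its underside. Bystander.
- red_pen: White marker pen with red cap, 17 x 135 x 16 mm, on the bench to the left; origin under its centre. Bystander.
- green_stone: Green sharpening stone 25 x 100 x 13 mm on the bench to the left; origin under its centre. Bystander.
- brush: Wooden-handled dust brush 30 x 168 x 10 mm on the bench to the left; origin under its centre. Bystander.
- gauge_block: Small steel gauge block 9 x 30 x 20 mm on the bench close to the robot; origin under its centre. Bystander.
- fixed_face (a point): Middle of the inner face of the steel fixed jaw, at y = +112 mm in the vise frame, 23 mm above the bench. The jaw is 140 mm wide along the vise's x, 23 mm thick, its top 32 mm above the bench.

How it is judged:
On the way:
1. a finger pushes on the three-armed wheel (contact force between the fingers and wheel above 0.5 N), for 0.2 s.
At the end, for the whole second after the job is handed in: The blade bar lies flat on the vise bed (within 4 mm and 0.05 rad), against the fixed jaw (within 3 mm), and is clamped: the sliding jaw, at 38 mm or more along the vise's y, presses on it with more than 2 N with the finger withdrawn, and wheel and blade are at rest (contact force between jaw and blade above 2 N and y of blade in the frame of vise above 0.073 m and y of jaw_face in the frame of vise above 0.038 m and z of blade in the frame of vise below 0.018 m and angle between blade's own z axis and vertical below 0.05 rad and linear speed of blade below 0.01 m/s and velocity of joint wheel between -0.05 and 0.05 rad/s); the robot touches nothing.
It fails at once if the fingers push on the sliding jaw or the blade bar (contact force between the fingers and jaw above 1.5 N or contact force between the fingers and blade above 1.5 N).
It fails at once if the blade bar is lifted off the bed (z of blade in the frame of vise above 0.026 m).
It fails at once if a bystander is moved by more than 20 mm (distance of any of dish_wheel, red_pen, green_stone, brush, gauge_block from where it was at the start of the episode above 0.02 m).
It also fails if it takes over 48 s, if anything falls off the work surface, if the arm or the gripper's body presses on something with over 40 N, if the wrist force passes 120 N, or if a joint passes its speed limit or range.

## Working session

There is one attempt and no reset: what is moved stays moved. The work goes in short steps, Python scripts to look and compute and a tool call to move; the robot and the scene stay as the last step left them, time stands still between calls to the robot, and variables do not carry over. Pictures are saved under pics/ and viewed, and the job is handed in when it is done.

Besides the shell and the picture viewer there is one more tool, called after "Call:" by a JSON object that holds its "api" and its "payload", one argument or row to a line. move_arm: Moves the arm, as the interface text tells. Its arguments: {"type":"object","properties":{"moves":{"type":"array"},"force":{"type":"number"}},"required":["moves"]}

```bash
ls; mkdir -p pics
python3 - <<'E'
from bench import *
import cv2
print(state())
for n in ("side","top","wrist"):
    c=read_camera(n); cv2.imwrite(f"pics/{n}0.png",c["frame"][:,:,::-1]); print(n,c["camera_matrix"],c["R"],c["t"])
E
```

```text
pics
{'t': 0.0, 'joint_positions': array([ 1.30158690e+00,  3.53654573e-01,  1.63418901e+00, -2.85163877e-05,
        1.15518765e+00, -2.38021083e-03]), 'qvel': array([-9.03086334e-04,  7.48577981e-04, -3.89022752e-05, -4.34245426e-04,
       -4.45242199e-04, -4.91820418e-04]), 'tau': array([-2.76808685e-03, -6.05244970e+01, -3.42059648e+01, -3.52195075e-04,
        9.36981523e-03,  2.06298927e-05]), 'position': array([0.16466479, 0.60242005, 0.24753417]), 'tool_rot': array([-1.32459654, -1.00962113,  1.01150279]), 'wrist_force': array([-0.06563823, -0.61643626,  0.42386344]), 'moment': array([-0.02149167, -0.00440164, -0.04654809]), 'grip_width': 0.0858269721355663}
side [[399.28833119   0.         259.02730318]
 [  0.         399.28833119 188.67156766]
 [  0.           0.           1.        ]] [[-0.98885489 -0.14797593 -0.01640514]
 [-0.05066613  0.43807926 -0.89750738]
 [ 0.13999624 -0.88667338 -0.44069419]] [0.5112967  0.05717174 1.19736084]
top [[421.98704971   0.         261.47407604]
 [  0.         421.98704971 189.35985741]
 [  0.           0.           1.        ]] [[-0.02460589 -0.99961314  0.01296642]
 [-0.99334835  0.02298811 -0.11282995]
 [ 0.11248823 -0.01565645 -0.99352971]] [0.07266642 0.49600708 1.2638996 ]
wrist [[297.31863964   0.         256.33981324]
 [  0.         297.31863964 192.00359793]
 [  0.           0.           1.        ]] [[ 2.63135553e-01  9.64758729e-01 -5.25472844e-04]
 [ 9.23067845e-01 -2.51606008e-01  2.90929838e-01]
 [ 2.80544889e-01 -7.70390310e-02 -9.56744246e-01]] [-0.62443256 -0.03822134  0.37935476]
```

View pics/top0.png

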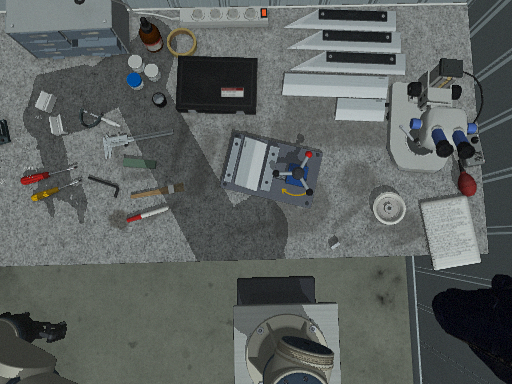

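View pics/side0.png

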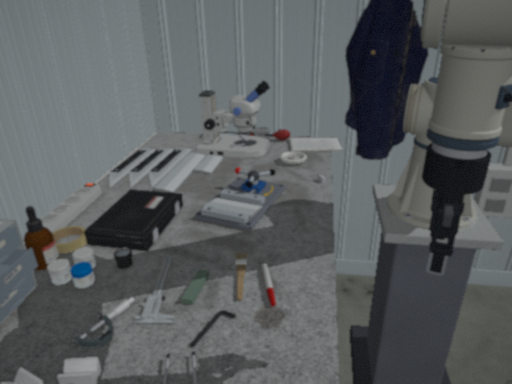

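```bash
cat > h.py <<'E'
from bench import *
import numpy as np, cv2
from scipy.spatial.transform import Rotation as Ro
def ray(c,u,v):
    d=np.linalg.inv(c["camera_matrix"])@np.array([u,v,1.]); R=c["R"]; return -R.T@c["t"], R.T@d
def onz(c,u,v,z):
    o,d=ray(c,u,v); return o+d*(z-o[2])/d[2]
def proj(c,X):
    p=c["camera_matrix"]@(c["R"]@np.array(X)+c["t"]); return p[:2]/p[2]
E
python3 - <<'E'
from h import *
s=state(); print(Ro.from_rotvec(s['tool_rot']).as_matrix())
E
```

```text
[[ 2.63607197e-01 -2.88976623e-04 -9.64630065e-01]
 [ 9.64629497e-01 -1.04684523e-03  2.63607356e-01]
 [-1.08599474e-03 -9.99999410e-01  2.79943774e-06]]
```

Run:
```python
from h import *
c=read_camera("top"); f=c["frame"]
x0,y0=215,120
cr=f[y0:y0+95,x0:x0+120]; cv2.imwrite("pics/topz.png",cv2.resize(cr[:,:,::-1],None,fx=6,fy=6,interpolation=cv2.INTER_CUBIC))
hsv=cv2.cvtColor(f,cv2.COLOR_RGB2HSV)
def cen(m,nm,z):
    n,l,st,ce=cv2.connectedComponentsWithStats(m.astype(np.uint8))
    for i in range(1,n):
        if st[i,4]>=6 and 215<ce[i][0]<335 and 120<ce[i][1]<220: print(nm,ce[i],st[i,4],onz(c,*ce[i],z))
h,s,v=[hsv[...,i].astype(int) for i in range(3)]
cen(((h<8)|(h>172))&(s>150)&(v>90),"red",.06)
cen((h>18)&(h<32)&(s>120)&(v>100),"yel",.014)
cen((h>100)&(h<125)&(s>130)&(v>60),"blue",.034)
cen((v<45),"dark",.06)
```

```text
red [308.53333333 153.9       ] 30 [ 0.5982645 -0.083259   0.06     ]
yel [292.06122449 192.7755102 ] 49 [ 0.48632196 -0.03373884  0.014     ]
blue [292.55102041 166.24489796] 49 [ 0.56600475 -0.0361556   0.034     ]
blue [305.18367347 171.85714286] 49 [ 0.54773109 -0.07431764  0.034     ]
blue [293.19090909 180.79090909] 110 [ 0.52097484 -0.03663035  0.034     ]
dark [236.  135.5] 6 [0.65962253 0.13431723 0.06      ]
dark [296.66666667 168.55555556] 18 [ 0.55435138 -0.04590848  0.06      ]
dark [275.5        172.86111111] 36 [0.54272303 0.01804955 0.06      ]
dark [309.05263158 191.47368421] 38 [ 0.48429474 -0.08056983  0.06      ]
```

View pics/topz.png

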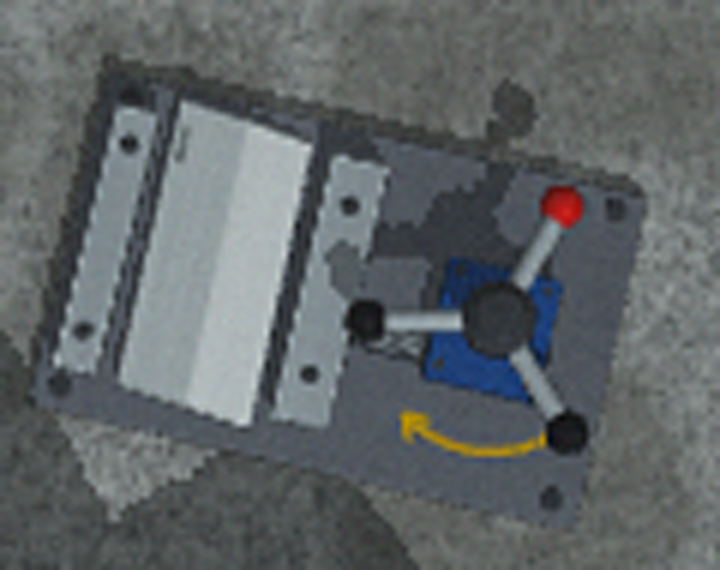

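Call:
{"api": "move_arm", "payload": {
  "moves": [
    [[0, 0, 0], [-0.0445, 0, -0.0405], 0],
    [[0, 0, 0], [-0.0445, 0, -0.0405], 0],
    [[0, 0, 0], [-0.0445, 0, -0.0405], 0],
    [[0, 0, 0], [-0.0445, 0, -0.0405], 0],
    [[0, 0, 0], [-0.0445, 0, -0.0405], 0],
    [[0, 0, 0], [-0.0445, 0, -0.0405], 0],
    [[0, 0, 0], [-0.0445, 0, -0.0405], 0],
    [[0, 0, 0], [-0.0445, 0, -0.0405], 0]
  ],
  "force": 40
}}

```text
t: 1.2
position: [0.3883, 0.1651, 0.2475]
tool_rot: [-1.321, -1.019, 1.014]
wrist_force: [1.1, 0.3, 0.8]
grip_width: 0.0
```

Call:
{"api": "move_arm", "payload": {
  "moves": [
    [[0, 0.16, 0], [0, 0, 0], 0],
    [[0, 0.16, 0], [0, 0, 0], 0],
    [[0, 0.16, 0], [0, 0, 0], 0],
    [[0, 0.16, 0], [0, 0, 0], 0],
    [[0, 0.16, 0], [0, 0, 0], 0],
    [[0, 0, 0], [0, 0, 0], 0]
  ]
}}

```text
t: 1.95
position: [0.39, 0.1595, 0.2475]
tool_rot: [-1.538, -0.379, 0.373]
wrist_force: [0.3, -0.8, 0.2]
grip_width: -0.0
```

```bash
cat >> h.py <<'E'
hub=np.array([.5418,-.0486])
def goto(P,psi):
    s=state(); M=Ro.from_rotvec(s['tool_rot']).as_matrix()
    D=np.array(P)-s['position']
    print("t",s['t'],"pos",s['position'].round(4),"zyaw",np.degrees(np.arctan2(M[1,2],M[0,2])).round(1),"tilt",M[:,1].round(3),"f",s['wrist_force'].round(1),'q',s['joint_positions'].round(2),s['grip_width'])
    print("tool shift",(M.T@D).round(4),"turn about y",np.radians(np.degrees(np.arctan2(M[1,2],M[0,2]))-psi).round(3))
E
python3 - <<'E'
from h import *
goto([.5207,-.097,.20],119.1)
E
```

```text
t 1.95 pos [0.39   0.1595 0.2475] zyaw 117.5 tilt [ 0.003  0.001 -1.   ] f [ 0.3 -0.8  0.2] q [ 0.39  0.03  2.05 -0.    1.07 -0.09] -3.896497163943955e-05
tool shift [-0.0026  0.0478 -0.2878] turn about y -0.028
```

Call:
{"api": "move_arm", "payload": {
  "moves": [
    [[0, -0.028, 0], [0, 0.01, -0.058], 0],
    [[0, 0, 0], [-0.001, 0.01, -0.058], 0],
    [[0, 0, 0], [-0.001, 0.01, -0.058], 0],
    [[0, 0, 0], [0, 0.01, -0.058], 0],
    [[0, 0, 0], [0, 0.008, -0.052], 0],
    [[0, 0, 0], [0, 0, 0], 0]
  ]
}}

```text
t: 2.7
position: [0.5334, -0.0951, 0.199]
tool_rot: [-1.529, -0.429, 0.417]
wrist_force: [-0.6, 0.7, -0.9]
grip_width: 0.0002
```

Run:
```python
from h import *
goto([.5207,-.097,.061],119.1)
for n in ("wrist","top"):
    c=read_camera(n); f=c["frame"]
    if n=="top": f=cv2.resize(f[110:220,200:340],None,fx=5,fy=5)
    cv2.imwrite(f"pics/{n}1.png",f[:,:,::-1])
```

```text
t 2.7 pos [ 0.5334 -0.0951  0.199 ] zyaw 120.9 tilt [ 0.008  0.002 -1.   ] f [-0.6  0.7 -0.9] q [-0.18  0.28  1.86  0.    0.99 -0.72] 0.00019504066806229822
tool shift [-0.0129  0.1379  0.0052] turn about y 0.032
```

View pics/wrist1.png

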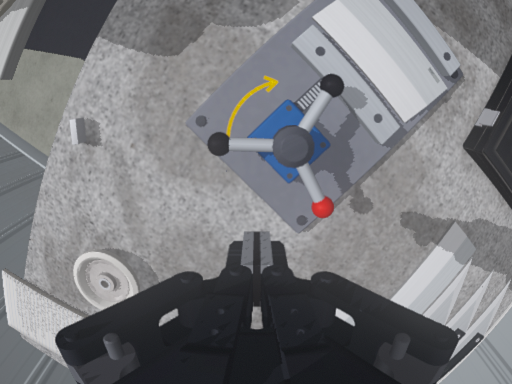

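View pics/top1.png

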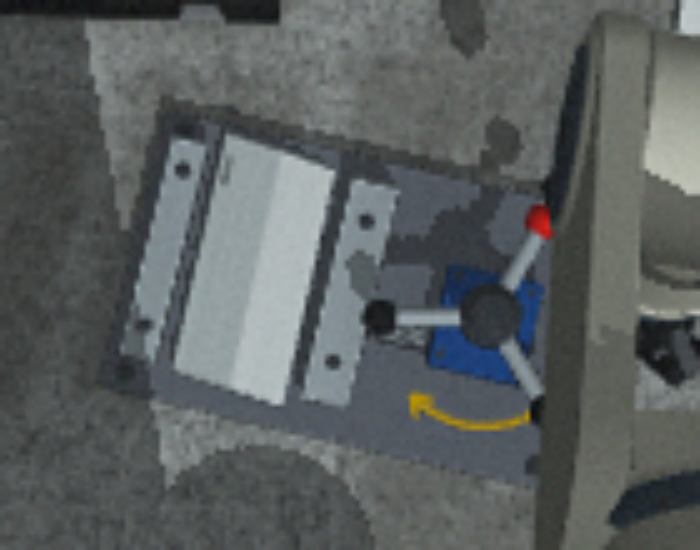

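```bash
cat >> h.py <<'E'
def wonz(c,u,v,z):
    K=c["camera_matrix"]; d=np.array([u-K[0,2],v-K[1,2]]); r=np.hypot(*d); th=r/K[0,0]
    d=np.array([*(np.sin(th)*d/r),np.cos(th)]); o=-c["R"].T@c["t"]; d=c["R"].T@d
    return o+d*(z-o[2])/d[2]
E
python3 - <<'E'
from h import *
c=read_camera("wrist")
for u,v,z in((294,146,.074),(332,86,.06),(219,144,.06),(322.5,207,.06)): print(wonz(c,u,v,z))
print(c["R"][2], )
goto([.5207,-.097,.061],119.1)
E
```

```text
[ 0.54032202 -0.0423208   0.074     ]
[0.54322568 0.02211657 0.06      ]
[ 0.48401299 -0.07621228  0.06      ]
[ 0.59881302 -0.0779124   0.06      ]
[ 0.15659179 -0.24523731 -0.95673281]
t 2.85 pos [ 0.5315 -0.0919  0.1995] zyaw 121.0 tilt [ 0.007  0.003 -1.   ] f [-0.3 -0.8  0.4] q [-0.18  0.27  1.87  0.    0.99 -0.72] -0.00010240371490310244
tool shift [-0.0129  0.1384  0.0013] turn about y 0.033
```

```bash
sed -i 's/-.0486\])/-.0460])/' h.py
python3 - <<'E'
from h import *
goto([.521,-.0945,.062],119.1)
E
```

```text
t 2.85 pos [ 0.5315 -0.0919  0.1995] zyaw 121.0 tilt [ 0.007  0.003 -1.   ] f [-0.3 -0.8  0.4] q [-0.18  0.27  1.87  0.    0.99 -0.72] -0.00010240371490310244
tool shift [-0.0114  0.1374  0.0033] turn about y 0.033
```

Call:
{"api": "move_arm", "payload": {
  "moves": [
    [[0, 0.033, 0], [-0.0115, 0.03, -0.002], 0],
    [[0, 0, 0], [0, 0.03, 0], 0],
    [[0, 0, 0], [0, 0.02, 0], 0],
    [[0, 0, 0], [0, 0, 0], 0]
  ]
}}

```text
t: 3.35
position: [0.5219, -0.0943, 0.1197]
tool_rot: [-1.531, -0.413, 0.399]
wrist_force: [-0.2, -0.1, -0.7]
grip_width: -0.0001
```

Run:
```python
from h import *
goto([.521,-.0945,.062],119.1)
```

```text
t 3.35 pos [ 0.5219 -0.0943  0.1197] zyaw 119.7 tilt [ 0.009  0.003 -1.   ] f [-0.2 -0.1 -0.7] q [-0.18  0.37  1.95  0.01  0.82 -0.71] -5.697456004585743e-05
tool shift [-0.0014  0.0577  0.0004] turn about y 0.01
```

Run:
```python
from h import *
c=read_camera("wrist"); cv2.imwrite("pics/w2.png",c["frame"][:,:,::-1])
K=c["camera_matrix"]
def wp(X):
    p=c["R"]@np.array(X)+c["t"]; th=np.arctan2(np.hypot(p[0],p[1]),p[2]); return (K[:2,2]+K[0,0]*th*p[:2]/np.hypot(p[0],p[1])).round()
print(wp([.5219,-.0943,.103]),wp([.5219,-.0943,.06]))
```

```text
[256. 246.] [256. 217.]
```

View pics/w2.png

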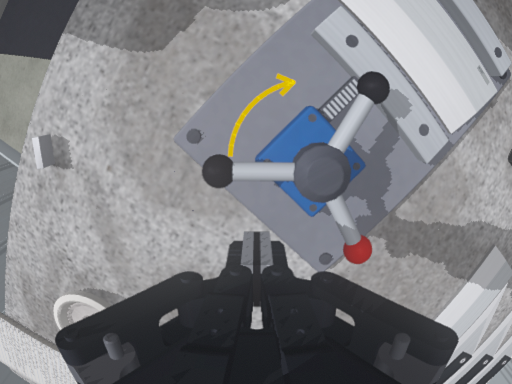

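Call:
{"api": "move_arm", "payload": {
  "moves": [
    [[0, 0, 0], [-0.001, 0.03, 0], 0],
    [[0.006, 0, 0], [0, 0.025, 0], 0],
    [[0, 0, 0], [0, 0, 0], 0]
  ]
}}

```text
t: 3.78
position: [0.525, -0.0934, 0.069]
tool_rot: [-1.528, -0.421, 0.397]
wrist_force: [-0.4, -0.2, -0.3]
grip_width: 0.0001
```

Run:
```python
from h import *
goto([.521,-.0945,.061],119.1)
```

```text
t 3.775 pos [ 0.525  -0.0934  0.069 ] zyaw 119.9 tilt [ 0.014  0.007 -1.   ] f [-0.4 -0.2 -0.3] q [-0.18  0.45  1.97  0.02  0.71 -0.72] 7.52161678291684e-05
tool shift [-0.0042  0.0079  0.0011] turn about y 0.014
```

Call:
{"api": "move_arm", "payload": {
  "moves": [
    [[0, 0, 0.016], [-0.004, 0.008, 0.001], 0],
    [[0, 0, 0], [0, 0, 0.006], 0],
    [[0, 0, 0], [0, 0, 0.006], 0],
    [[0, 0, 0], [0, 0, 0], 0]
  ]
}}

```text
t: 4.28
position: [0.5165, -0.0832, 0.0642]
tool_rot: [-1.535, -0.413, 0.408]
wrist_force: [-0.0, 0.0, 0.5]
grip_width: -0.0
```

```bash
cat >> h.py <<'E'
def rel():
    s=state(); M=Ro.from_rotvec(s['tool_rot']).as_matrix()
    h=M.T@(np.array([*hub,.061])-s['position'])
    print("t",s['t'],"z",s['position'][2].round(4),"hub in tool",h.round(4),"zyaw",np.degrees(np.arctan2(M[1,2],M[0,2])).round(1),"f tool",(M.T@s['wrist_force']).round(1),"tilt fix rx rz",(-(M[:,1]@[M[0,2],M[1,2],0])).round(4),(M[:,1]@[M[0,0],M[1,0],0]).round(4), 'q',s['joint_positions'].round(2))
E
python3 - <<'E'
from h import *
rel()
E
```

```text
t 4.275 z 0.0642 hub in tool [0.0405 0.0032 0.0195] zyaw 120.0 f tool [-0.  -0.5  0. ] tilt fix rx rz 0.0039 0.0023 q [-0.16  0.45  1.99 -0.    0.7  -0.68]
```

Near contact; now start the arc.

Call:
{"api": "move_arm", "payload": {
  "moves": [
    [[0, 0.02, 0], [0, 0.003, 0.005], 0],
    [[0, 0.08, 0], [-0.001, 0, 0.0045], 0],
    [[0, 0.08, 0], [-0.001, 0, 0.0045], 0],
    [[0, 0.08, 0], [-0.001, 0, 0.0045], 0]
  ]
}}

```text
t: 4.78
position: [0.5069, -0.0687, 0.0615]
tool_rot: [-1.568, -0.205, 0.194]
wrist_force: [0.8, -3.7, 0.7]
grip_width: -0.0001
```

Run:
```python
from h import *
rel()
c=read_camera("wrist"); cv2.imwrite("pics/w3.png",c["frame"][:,:,::-1])
```

```text
t 4.775 z 0.0615 hub in tool [0.0395 0.0006 0.0132] zyaw 104.5 f tool [-0.1 -0.7 -3.8] tilt fix rx rz 0.0068 0.0063 q [-0.14  0.44  2.02 -0.01  0.67 -0.38]
```

View pics/w3.png

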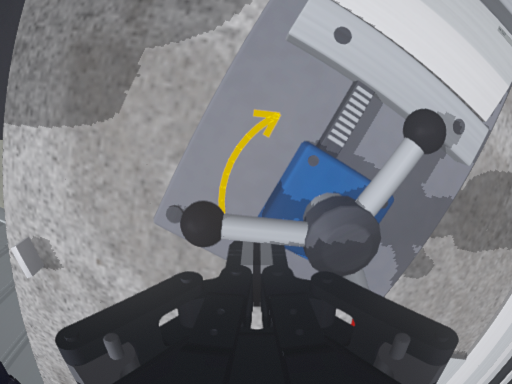

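Call:
{"api": "move_arm", "payload": {
  "moves": [
    [[0.006, 0.1, 0.006], [-0.001, 0, 0.0045], 0],
    [[0, 0.1, 0], [-0.0015, 0, 0.0045], 0],
    [[0, 0.1, 0], [-0.0015, 0, 0.0045], 0],
    [[0, 0.1, 0], [-0.0015, 0, 0.0045], 0]
  ]
}}

```text
t: 5.32
position: [0.5007, -0.052, 0.0616]
tool_rot: [-1.569, 0.122, -0.129]
wrist_force: [1.7, -4.6, -1.8]
grip_width: 0.0002
```

Run:
```python
from h import *
rel()
```

```text
t 5.325 z 0.0616 hub in tool [0.0396 0.0007 0.0125] zyaw 80.8 f tool [ 2.4  1.8 -4.2] tilt fix rx rz 0.0016 0.0041 q [-0.11  0.43  2.03 -0.    0.67  0.06]
```

Call:
{"api": "move_arm", "payload": {
  "moves": [
    [[0, 0.1, 0.004], [-0.001, 0, 0.0045], 0],
    [[0, 0.1, 0], [-0.0013, 0, 0.0045], 0],
    [[0, 0.1, 0], [-0.0013, 0, 0.0045], 0],
    [[0, 0.1, 0], [-0.0013, 0, 0.0045], 0],
    [[0, 0.1, 0], [-0.0013, 0, 0.0045], 0]
  ]
}}

```text
t: 5.95
position: [0.5028, -0.0303, 0.0614]
tool_rot: [-1.51, 0.525, -0.527]
wrist_force: [-0.2, -4.5, 1.1]
grip_width: -0.0001
```

Run:
```python
from h import *
rel()
c=read_camera("wrist"); cv2.imwrite("pics/w4.png",c["frame"][:,:,::-1])
```

```text
t 5.95 z 0.0614 hub in tool [0.0402 0.0005 0.012 ] zyaw 51.5 f tool [ 2.7 -1.1 -3.6] tilt fix rx rz 0.0035 0.0026 q [-0.06  0.44  2.03 -0.01  0.68  0.62]
```

View pics/w4.png

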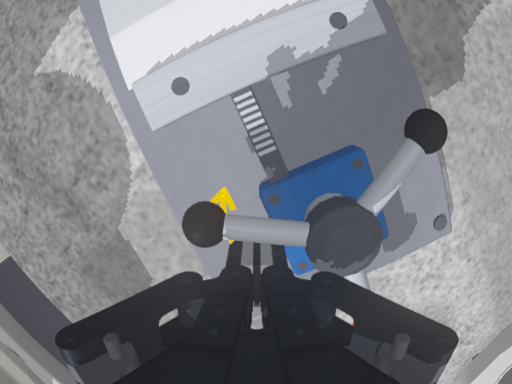

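Call:
{"api": "move_arm", "payload": {
  "moves": [
    [[0.003, 0.1, 0.003], [-0.001, 0, 0.0045], 0],
    [[0, 0.1, 0], [-0.0013, 0, 0.0045], 0],
    [[0, 0.1, 0], [-0.0013, 0, 0.0045], 0],
    [[0, 0.1, 0], [-0.0013, 0, 0.0045], 0],
    [[0, 0.1, 0], [-0.0013, 0, 0.0045], 0]
  ]
}}

```text
t: 6.62
position: [0.5122, -0.012, 0.0603]
tool_rot: [-1.375, 0.923, -0.913]
wrist_force: [-2.4, -2.4, 2.4]
grip_width: -0.0001
```

Run:
```python
from h import *
rel()
```

```text
t 6.625 z 0.0603 hub in tool [ 0.0427 -0.0009  0.0144] zyaw 22.4 f tool [ 1.3 -2.4 -3.1] tilt fix rx rz 0.0083 -0.002 q [-0.03  0.45  2.01 -0.    0.69  1.16]
```

Call:
{"api": "move_arm", "payload": {
  "moves": [
    [[0.008, 0.08, 0], [-0.0005, -0.001, 0.005], 0],
    [[0, 0.08, 0], [-0.001, 0, 0.005], 0]
  ]
}}

```text
t: 6.88
position: [0.518, -0.0071, 0.0601]
tool_rot: [-1.312, 1.044, -1.034]
wrist_force: [-3.8, -2.5, 2.5]
grip_width: 0.0002
```

Run:
```python
from h import *
rel()
c=read_camera("wrist"); cv2.imwrite("pics/w5.png",c["frame"][:,:,::-1])
```

```text
t 6.875 z 0.0601 hub in tool [ 0.0432 -0.0011  0.0143] zyaw 13.1 f tool [ 1.6 -2.5 -4.3] tilt fix rx rz 0.0066 -0.003 q [-0.02  0.46  1.99  0.    0.7   1.32]
```

View pics/w5.png

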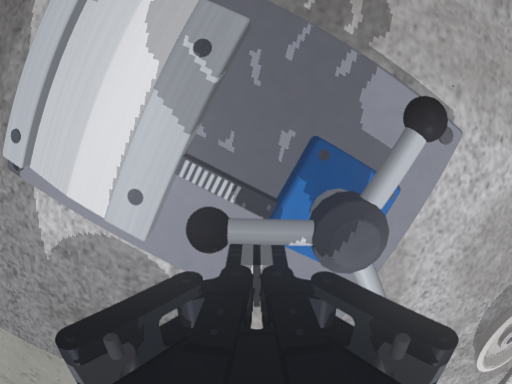

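Call:
{"api": "move_arm", "payload": {
  "moves": [
    [[0.006, 0.06, 0], [-0.0005, -0.001, 0.0045], 0],
    [[0, 0.06, 0], [-0.0008, 0, 0.0045], 0]
  ]
}}

```text
t: 7.18
position: [0.5223, -0.0041, 0.0597]
tool_rot: [-1.264, 1.138, -1.121]
wrist_force: [-12.1, -4.6, 9.1]
grip_width: 0.0005
```

Run:
```python
from h import *
rel()
```

```text
t 7.175 z 0.0597 hub in tool [ 0.0438 -0.0016  0.0148] zyaw 6.2 f tool [  3.2  -9.  -12.7] tilt fix rx rz 0.0102 -0.0037 q [-0.01  0.46  1.98  0.    0.71  1.45]
```

Call:
{"api": "move_arm", "payload": {
  "moves": [
    [[0, 0.02, 0], [0, 0, 0.002], 0],
    [[0, 0, 0], [0, 0, 0.001], 0]
  ]
}}

```text
t: 7.42
position: [0.5218, -0.0038, 0.0588]
tool_rot: [-1.262, 1.154, -1.129]
wrist_force: [-2.5, -1.2, 1.6]
grip_width: 0.0001
```

Run:
```python
from h import *
rel()
c=read_camera("wrist"); cv2.imwrite("pics/w6.png",c["frame"][:,:,::-1])
c=read_camera("top"); cv2.imwrite("pics/t6.png",cv2.resize(c["frame"][110:220,200:340,::-1],None,fx=5,fy=5,interpolation=cv2.INTER_CUBIC))
rel()
```

```text
t 7.425 z 0.0588 hub in tool [ 0.0439 -0.0027  0.016 ] zyaw 5.4 f tool [ 0.9 -1.6 -2.6] tilt fix rx rz 0.0172 -0.0045 q [-0.01  0.47  1.98  0.    0.71  1.46]
t 7.525 z 0.0588 hub in tool [ 0.0439 -0.0027  0.0159] zyaw 5.3 f tool [ 0.9 -1.5 -5.5] tilt fix rx rz 0.0171 -0.0044 q [-0.01  0.47  1.98  0.    0.71  1.46]
```

View pics/w6.png

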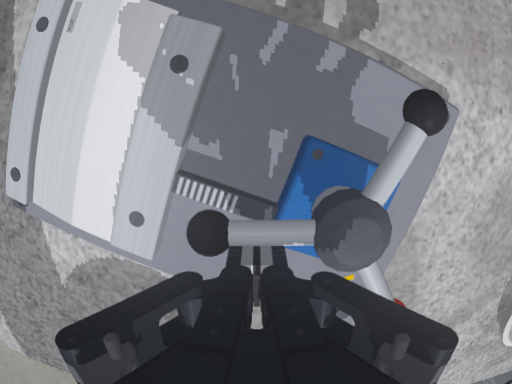

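View pics/t6.png

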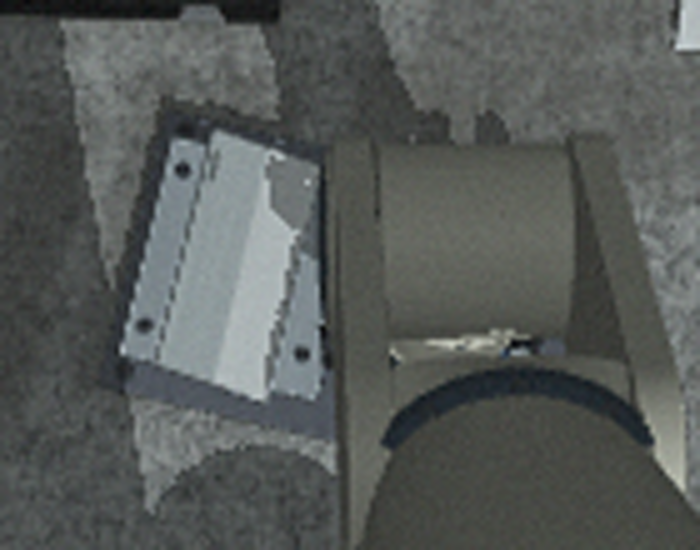

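Call:
{"api": "move_arm", "payload": {
  "moves": [
    [[0.015, 0.03, 0], [-0.0005, -0.0015, 0.004], 0],
    [[0, 0.03, 0], [-0.0005, 0, 0.004], 0],
    [[0, 0, 0], [0, 0, 0.003], 0]
  ]
}}

```text
t: 7.9
position: [0.5222, -0.0025, 0.0574]
tool_rot: [-1.24, 1.201, -1.168]
wrist_force: [-10.5, -0.1, 8.0]
grip_width: 0.0001
```

Run:
```python
from h import *
rel()
c=read_camera("wrist"); cv2.imwrite("pics/w7.png",c["frame"][:,:,::-1])
def ang(a,b):
    return np.degrees(np.arctan2(*(b-a)[1::-1]))
# ball centres of w6 (approx)
rel()
```

```text
t 7.9 z 0.0574 hub in tool [ 0.0441 -0.0042  0.0179] zyaw 2.1 f tool [ -0.3  -7.7 -10.6] tilt fix rx rz 0.023 -0.0043 q [-0.01  0.47  1.97  0.    0.72  1.52]
t 7.95 z 0.0573 hub in tool [ 0.0442 -0.0043  0.0178] zyaw 2.1 f tool [ -0.4  -5.7 -10.7] tilt fix rx rz 0.0233 -0.0044 q [-0.01  0.47  1.97  0.    0.72  1.52]
```

View pics/w7.png

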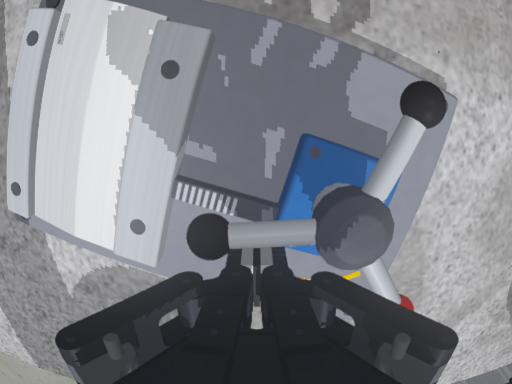

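Run:
```python
from h import *
c=read_camera("wrist"); g=cv2.cvtColor(c["frame"],cv2.COLOR_RGB2GRAY)
def ball(u,v,r=28):
    m=np.zeros_like(g); cv2.circle(m,(u,v),r,255,-1); b=((g<48)&(m>0)).astype(np.uint8)
    b=cv2.morphologyEx(b,cv2.MORPH_OPEN,np.ones((7,7))); cs,_=cv2.findContours(b,0,2); k=max(cs,key=cv2.contourArea); return cv2.minEnclosingCircle(k)
b1=ball(210,237);b2=ball(423,105);print(b1,b2)
P1=wonz(c,*b1[0],.06)[:2];P2=wonz(c,*b2[0],.06)[:2]
print(P1,P2,np.linalg.norm(P1-P2))
v=P2-P1; a=np.degrees(np.arctan2(v[1],v[0])); print("line",a, "arm1 angle",a+30+0, )
# initial: same pair black3->black1 from wrist t0 picture
A=np.array([.48401,-.07621]);B=np.array([.54323,.02212]);v=B-A;a0=np.degrees(np.arctan2(v[1],v[0]));print("init",a0,"turned rad",np.radians(a0-a),"joint ~",.33+np.radians((a0-a)%360))
# vise direction from top: bed bottom edge
rel()
```

```text
Traceback (most recent call last):
ValueError: max() iterable argument is empty
```

Run:
```python
from h import *
c=read_camera("wrist"); 
A=np.array([.48401,-.07621]);B=np.array([.54323,.02212])
def hubc(P1,P2): pass
P1=wonz(c,210,236.5,.06)[:2];P2=wonz(c,423,105,.06)[:2]
print(P1,P2,np.linalg.norm(P1-P2))
v=P2-P1;w=B-A
# black pair now: pushed arm black3 = P1, other visible black (next cw) = black1 = P2
a=np.degrees(np.arctan2(v[1],v[0]));a0=np.degrees(np.arctan2(w[1],w[0]));print(a0,a,"turn",np.radians(a0-a),"joint",.33+np.radians(a0-a))
# vise dir from top: red knob angle etc
f=c["frame"]; print(f[237,210],f[105,423])
rel()
```

```text
[0.53650317 0.01929266] [ 0.60275206 -0.07425952] 0.11463387787114016
58.94122283928909 -54.69581837955746 turn 1.9833405214933824 joint 2.3133405214933824
[54 55 60] [50 50 55]
t 8.05 z 0.0573 hub in tool [ 0.0442 -0.0043  0.0179] zyaw 2.1 f tool [ -0.4  -6.1 -11. ] tilt fix rx rz 0.023 -0.0043 q [-0.01  0.47  1.97  0.    0.72  1.52]
```

Call:
{"api": "move_arm", "payload": {
  "moves": [
    [[0.01, 0, 0], [0, -0.003, 0.004], 0],
    [[0.01, 0, 0], [0, -0.001, 0.005], 0],
    [[0, 0, 0], [0, 0, 0.005], 0]
  ]
}}

```text
t: 8.43
position: [0.5225, -0.0023, 0.0573]
tool_rot: [-1.248, 1.202, -1.16]
wrist_force: [-17.1, 0.6, 13.2]
grip_width: -0.0001
```

Run:
```python
from h import *
rel()
c=read_camera("wrist"); cv2.imwrite("pics/w8.png",c["frame"][:,:,::-1])
rel()
```

```text
t 8.425 z 0.0573 hub in tool [ 0.0445 -0.0044  0.0173] zyaw 2.5 f tool [ -1.4 -12.6 -17.5] tilt fix rx rz 0.03 -0.0053 q [-0.01  0.47  1.97  0.01  0.73  1.51]
t 8.475 z 0.0572 hub in tool [ 0.0445 -0.0046  0.0172] zyaw 2.5 f tool [ -0.   -8.  -16.9] tilt fix rx rz 0.0307 -0.0054 q [-0.01  0.48  1.97  0.01  0.73  1.51]
```

View pics/w8.png

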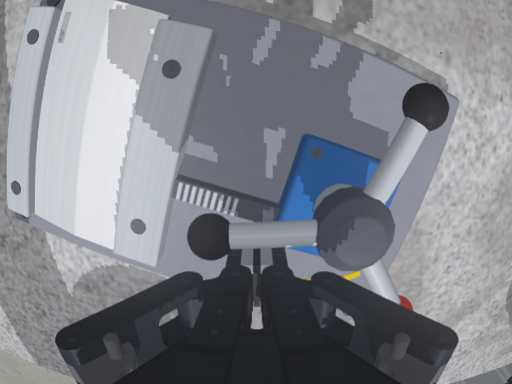

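Call:
{"api": "move_arm", "payload": {
  "moves": [
    [[0, 0, 0], [0, 0, -0.004], 0],
    [[0, 0, 0], [0, 0, -0.008], 0],
    [[0, 0, 0], [0, 0, -0.008], 0],
    [[0, 0, 0], [0, -0.01, 0], 0],
    [[0, 0, 0], [0, 0, 0], 0]
  ]
}}

```text
t: 9.1
position: [0.5035, -0.003, 0.069]
tool_rot: [-1.246, 1.197, -1.159]
wrist_force: [-0.2, 0.4, -0.3]
grip_width: -0.0001
```

Run:
```python
from h import *
rel()
c=read_camera("wrist"); cv2.imwrite("pics/w9.png",c["frame"][:,:,::-1])
```

```text
t 9.1 z 0.069 hub in tool [0.0448 0.0067 0.0365] zyaw 2.6 f tool [-0.4  0.4 -0.1] tilt fix rx rz 0.0264 -0.0057 q [-0.01  0.43  2.01  0.01  0.73  1.51]
```

View pics/w9.png

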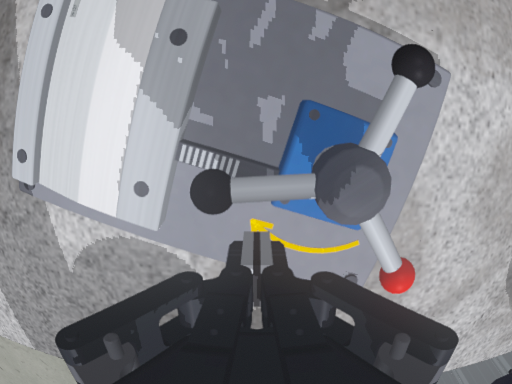

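Call:
{"api": "move_arm", "payload": {
  "moves": [
    [[0, 0, 0], [0, -0.05, 0], 0],
    [[0, 0, 0], [0, -0.06, 0], 0],
    [[0, 0, 0], [0.03, -0.04, -0.02], 0],
    [[0, 0, 0], [0.06, 0, 0], 0],
    [[0, 0, 0], [0.06, 0, 0], 0],
    [[0, 0, 0], [0.06, 0, 0], 0],
    [[0, 0, 0], [0.06, 0, 0], 0],
    [[0, 0, 0], [0, 0, 0], 0]
  ]
}}

```text
t: 10.15
position: [0.5032, -0.2832, 0.2249]
tool_rot: [-1.246, 1.188, -1.162]
wrist_force: [-0.7, 0.4, 0.0]
grip_width: 0.0001
```

Run:
```python
from h import *
rel()
c=read_camera("top"); cv2.imwrite("pics/t10.png",cv2.resize(c["frame"][110:220,200:340,::-1],None,fx=5,fy=5,interpolation=cv2.INTER_CUBIC))
cv2.imwrite("pics/t10full.png",c["frame"][:,:,::-1])
```

```text
t 10.15 z 0.2249 hub in tool [-0.2347  0.1633  0.0536] zyaw 2.8 f tool [-0.4 -0.  -0.7] tilt fix rx rz 0.02 -0.0019 q [-0.51  0.31  1.75 -0.01  1.1   1.02]
```

View pics/t10.png

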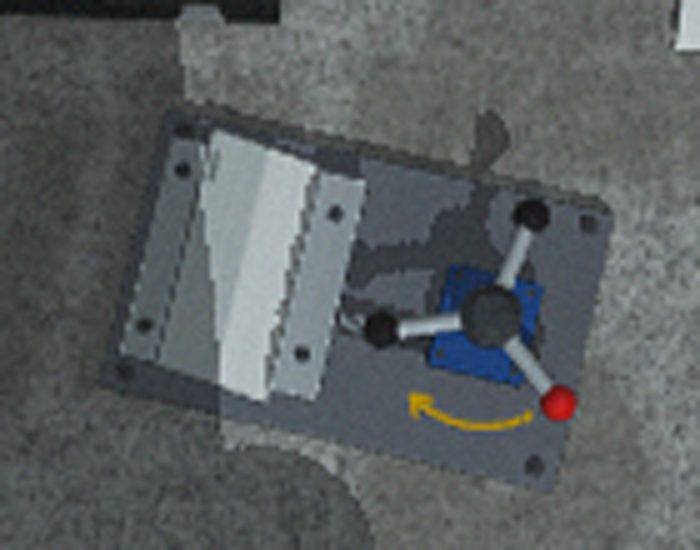

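View pics/t10full.png

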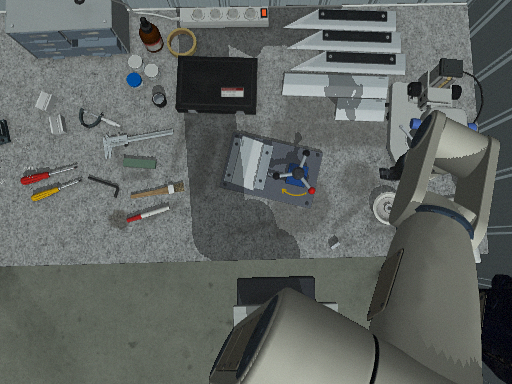

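Run:
```python
from h import *
c=read_camera("top")
P=lambda u,v,z: onz(c,200+(u+.5)/5-.5,110+(v+.5)/5-.5,z)[:2]
an=lambda v: np.degrees(np.arctan2(v[1],v[0]))
for a,b in(((588,223),(183,130)),((534,465),(124,372))): print("vise y",an(P(*b,.014)-P(*a,.014)))
B=[P(559,404,.06),P(382,328,.06),P(532,214,.06)]; h=np.mean(B,0); print(h,[an(b-h).round(1) for b in B])
yv=(an(P(183,130,.014)-P(588,223,.014))+an(P(124,372,.014)-P(534,465,.014)))/2
for b,o in zip(B,(0,120,240)): print(np.radians((yv-90-an(b-h)+o)%360))
y=np.array([np.cos(np.radians(yv)),np.sin(np.radians(yv))])
J=(P(363,183,.032)+P(318,398,.032))/2; print("jaw back y",(J-h)@y-.08,"face +.03")
F=(P(320,172,.032)+P(270,395,.032))/2; print("face",(F-h)@y-.08)
rel()
```

```text
vise y 75.57606596465045
vise y 75.81669133882022
[ 0.54199778 -0.04891163] [np.float64(-144.6), np.float64(95.6), np.float64(-23.8)]
2.2744986945799686
0.17694899703197878
4.353793979227599
jaw back y 0.011605787312967658 face +.03
face 0.039780876780526025
t 10.25 z 0.2246 hub in tool [-0.2308  0.1634  0.0545] zyaw 3.0 f tool [-1.4  0.   0.4] tilt fix rx rz 0.0212 -0.0038 q [-0.51  0.31  1.75 -0.01  1.1   1.02]
```

```bash
cat >> h.py <<'E'
def joint():
    c=read_camera("top"); f=c["frame"]; hsv=cv2.cvtColor(f,cv2.COLOR_RGB2HSV).astype(int); h,s,v=[hsv[...,i] for i in range(3)]
    P=[]
    for m,z in((((h<8)|(h>172))&(s>150)&(v>90),.06),(v<50,.06)):
        n,l,st,ce=cv2.connectedComponentsWithStats(m.astype(np.uint8))
        for i in range(1,n):
            p=onz(c,*ce[i],z)[:2]; r=np.hypot(*(p-[.542,-.0488]))
            if st[i,4]>=12 and .05<r<.08: P.append((p,st[i,4]))
    for p,a in P: 
        d=p-[.542,-.0488]; print(p.round(4),a,np.hypot(*d).round(4),np.degrees(np.arctan2(d[1],d[0])).round(2))
E
python3 - <<'E'
from h import *
joint(); goto([.495,-.0045,.225],5)
E
```

```text
[ 0.4874 -0.088 ] 33 0.0672 -144.36
[ 0.6026 -0.0754] 34 0.0661 -23.72
[0.5354 0.0178] 38 0.0669 95.69
t 10.3 pos [ 0.5028 -0.2788  0.2246] zyaw 3.0 tilt [-0.022  0.003 -1.   ] f [0.  0.1 0.4] q [-0.5   0.31  1.75 -0.01  1.1   1.02] 0.00025226915151715175
tool shift [-0.2743  0.0006  0.0067] turn about y -0.034
```

Call:
{"api": "move_arm", "payload": {
  "moves": [
    [[0.01, -0.04, 0], [-0.055, 0, 0], 0],
    [[0.01, 0, 0], [-0.055, 0, 0], 0],
    [[0, 0, 0], [-0.055, 0, 0], 0],
    [[0, 0, 0], [-0.055, 0, 0], 0],
    [[0, 0, 0], [-0.055, 0, 0], 0],
    [[0, 0, 0], [0, 0, 0], 0]
  ]
}}

```text
t: 11.05
position: [0.4757, 0.0108, 0.2263]
tool_rot: [-1.251, 1.135, -1.129]
wrist_force: [0.2, 0.5, 0.8]
grip_width: -0.0003
```

Run:
```python
from h import *
goto([.5035,-.0025,.1],5.5); rel()
```

```text
t 11.05 pos [0.4757 0.0108 0.2263] zyaw 5.9 tilt [ 0.     0.006 -1.   ] f [0.2 0.5 0.8] q [0.02 0.14 1.97 0.01 1.03 1.48] -0.00031199626406926996
tool shift [0.0169 0.1262 0.0262] turn about y 0.007
t 11.05 z 0.2263 hub in tool [0.0643 0.1649 0.0598] zyaw 5.9 f tool [-0.5 -0.7  0.2] tilt fix rx rz -0.001 -0.0064 q [0.02 0.14 1.97 0.01 1.03 1.48]
```

Call:
{"api": "move_arm", "payload": {
  "moves": [
    [[0, 0, 0], [0.017, 0.03, 0.026], 0],
    [[0, 0, 0], [0, 0.045, 0], 0],
    [[0, 0, 0], [0, 0.045, 0], 0],
    [[0, 0, 0], [0, 0, 0], 0]
  ]
}}

```text
t: 11.55
position: [0.5043, 0.0002, 0.1054]
tool_rot: [-1.252, 1.126, -1.125]
wrist_force: [1.1, 0.5, 0.4]
grip_width: -0.0
```

Run:
```python
from h import *
goto([.5035,-.0025,.063],5.5); rel()
```

```text
t 11.55 pos [5.043e-01 2.000e-04 1.054e-01] zyaw 6.4 tilt [ 0.005  0.006 -1.   ] f [1.1 0.5 0.4] q [-0.01  0.36  2.01  0.01  0.77  1.45] -2.1080756315830745e-05
tool shift [ 0.0028  0.0423 -0.0014] turn about y 0.016
t 11.55 z 0.1054 hub in tool [0.0503 0.0442 0.0318] zyaw 6.4 f tool [-0.4 -0.4  1.1] tilt fix rx rz -0.0052 -0.0056 q [-0.01  0.36  2.01  0.01  0.77  1.45]
```

Call:
{"api": "move_arm", "payload": {
  "moves": [
    [[0, 0, 0], [0.003, 0.022, -0.001], 0],
    [[0, 0, 0], [0, 0.02, 0], 0],
    [[0, 0, 0], [0, 0, 0.006], 0],
    [[0, 0, 0], [0, 0, 0.006], 0],
    [[0, 0, 0], [0, -0.001, 0.003], 0]
  ]
}}

```text
t: 12.18
position: [0.5216, -0.0006, 0.0709]
tool_rot: [-1.251, 1.121, -1.125]
wrist_force: [-8.7, -1.3, -6.4]
grip_width: 0.0001
```

Run:
```python
from h import *
rel()
```

```text
t 12.175 z 0.0709 hub in tool [0.0475 0.0098 0.0149] zyaw 6.5 f tool [ 0.4  6.3 -8.9] tilt fix rx rz -0.0088 -0.0049 q [-0.01  0.44  1.99  0.01  0.7   1.44]
```

Call:
{"api": "move_arm", "payload": {
  "moves": [
    [[0, 0, 0], [0, 0, -0.006], 0],
    [[0, 0, 0], [0, 0.01, 0], 0],
    [[0, 0.02, 0], [0, 0, 0.006], 0],
    [[0, 0.02, 0], [0, -0.001, 0.004], 0],
    [[0, 0.02, 0], [0, -0.001, 0.004], 0]
  ]
}}

```text
t: 12.8
position: [0.5222, 0.0001, 0.0618]
tool_rot: [-1.234, 1.181, -1.164]
wrist_force: [-14.1, -0.7, 8.0]
grip_width: 0.0001
```

Run:
```python
from h import *
rel()
```

```text
t 12.8 z 0.0618 hub in tool [0.047  0.0004 0.0172] zyaw 2.9 f tool [ -0.1  -7.9 -14.2] tilt fix rx rz 0.008 -0.006 q [-0.01  0.46  1.98  0.01  0.71  1.51]
```

Call:
{"api": "move_arm", "payload": {
  "moves": [
    [[0, 0, 0], [0, -0.001, 0.006], 0],
    [[0, 0, 0], [0, 0, 0.006], 0]
  ]
}}

```text
t: 13.05
position: [0.5229, 0.0003, 0.0607]
tool_rot: [-1.252, 1.2, -1.153]
wrist_force: [-21.5, -2.4, 16.8]
grip_width: -0.0004
```

Run:
```python
from h import *
rel()
```

```text
t 13.05 z 0.0607 hub in tool [ 0.0472 -0.0012  0.0166] zyaw 2.8 f tool [  1.2 -16.1 -22.1] tilt fix rx rz 0.0331 -0.0066 q [-0.01  0.47  1.97  0.01  0.74  1.51]
```

Call:
{"api": "move_arm", "payload": {
  "moves": [
    [[0, 0, 0], [0, 0, -0.005], 0],
    [[0, 0, 0], [0, 0, -0.008], 0],
    [[0, 0, 0], [0, 0, -0.01], 0],
    [[0, 0, 0], [0, -0.02, 0], 0],
    [[0, 0, 0], [0, -0.05, 0], 0],
    [[0, 0, 0], [0, -0.06, 0], 0],
    [[0, 0, 0], [0.03, -0.04, -0.02], 0],
    [[0, 0, 0], [0.06, 0, 0], 0]
  ]
}}

```text
t: 14.05
position: [0.489, -0.0918, 0.2373]
tool_rot: [-1.251, 1.195, -1.154]
wrist_force: [1.7, 0.0, -0.2]
grip_width: 0.0001
```

Call:
{"api": "move_arm", "payload": {
  "moves": [
    [[0, 0, 0], [0.06, 0, 0], 0],
    [[0, 0, 0], [0.06, 0, 0], 0],
    [[0, 0, 0], [0.06, 0, 0], 0],
    [[0, 0, 0], [0, 0, 0], 0],
    [[0, 0, 0], [0, 0, 0], 0]
  ]
}}

```text
t: 14.68
position: [0.4981, -0.2804, 0.2388]
tool_rot: [-1.246, 1.19, -1.163]
wrist_force: [0.2, -0.7, 0.0]
grip_width: 0.0001
```

Run:
```python
from h import *
joint(); rel()
c=read_camera("top"); cv2.imwrite("pics/t11.png",cv2.resize(c["frame"][110:220,200:340,::-1],None,fx=5,fy=5,interpolation=cv2.INTER_CUBIC))
joint()
```

```text
[ 0.4874 -0.088 ] 33 0.0672 -144.36
[ 0.6029 -0.0759] 35 0.0667 -23.94
[0.5349 0.0175] 40 0.0667 96.14
t 14.725 z 0.2388 hub in tool [-0.2315  0.177   0.0586] zyaw 2.8 f tool [ 0.4  0.3 -0.5] tilt fix rx rz 0.0211 -0.0017 q [-0.51  0.29  1.75 -0.01  1.12  1.02]
[ 0.4874 -0.0881] 33 0.0673 -144.3
[ 0.6028 -0.0756] 34 0.0665 -23.77
[0.5351 0.0178] 39 0.067 95.93
```

View pics/t11.png

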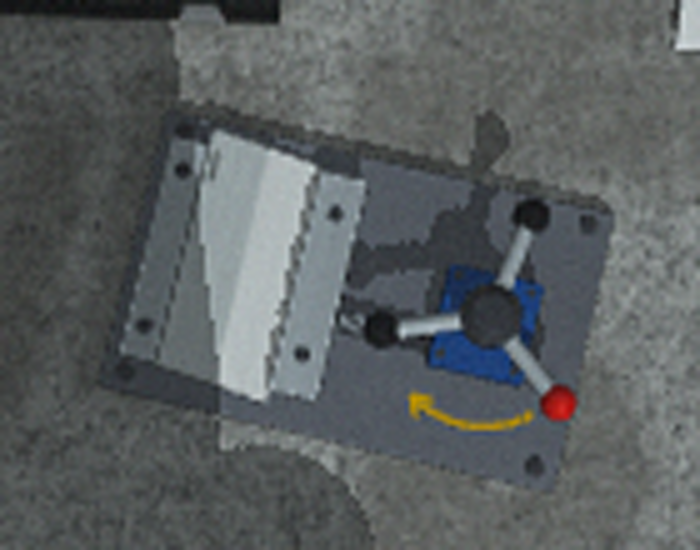

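Run:
```python
from bench import *
print(finish_job())
```

```text
the job is handed in; nothing more can be done
None
```

I turned the wheel clockwise with the closed fingertips until it stopped against its end stop. The blade bar now looks clamped between the two jaws, but the clamping force itself can't be measured from here. I drew back and handed the job in about 15 s into the 48 s allowed.

**Stop reached:** I pushed the wheel a second time, up to about 22 N. The ball angles in the top view stayed within about 0.5°, before and after, so I take it to be at the dead stop.

**Clamping:** The last top view shows no gap between the jaws and the blade. I put the jaw face at about 40–42 mm along the vise's y, measured after the first push; the wheel has not moved since.

**Withdrawn:** The tool is about 0.24 m above the bench and clear of the vise, with almost no force on the wrist. The full top view after the first push showed no shift in the pen, stone, brush or gauge block. The arm partly hid the dish wheel.

**Disagreement:** The camera put the wheel at 2.27–2.31 rad, slightly short of the stated 2.35. I put that down to error in reading the vise's direction, since pushing harder didn't move the wheel.

**Side load:** While pushing against the stop, the fingers also felt an upward force of 8–16 N. I took this to be friction on the wheel's arm and did not check it further.

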